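Lock the plug-tray hold-down bar with a hairpin clip

ROBOT

A 7-joint arm with a two-finger parallel gripper is mounted at the origin on the work surface. World frame = base frame: x ahead of the robot, y to its left, z up, the work surface at z = 0. Lengths are in mm, angles in rad, forces in N, time in s.
With the tool pointing down it reaches from about 400 to 850 mm from the base axis. Payload 4.5 kg.
Tool frame: the origin (TCP) lies midway between the tips of the shut fingers; the grasp point (between the pads) lies robot.grasp_offset behind it (robot.grasp_offset is the distance from the TCP to the grasp point, in mm); y points along the fingers, z is the direction in which the jaws open and shut, and the axes are right-handed (so a half turn about y gives the same grasp; the last joint's range is limited). The gripper opens to 88 mm and grips with 3 to 60 N. Pads are 18 mm wide; open, the fingers measure 123 mm over their backs; the gripper's body (75 mm by 187 mm) begins 45 mm behind the grasp point.
Start: joints at [1.283, 0.689, -0.195, 1.565, 0.157, 0.902, -0.215], TCP at [197.701, -592.932, 238.743] pointing down, gripper open.
Joint ranges: [-3.01, 3.01], [-0.46, 2.08], [-1.47, 1.51], [0.13, 2.56], [-1, 4.14], [0.04, 2.09], [-2.66, 2.66]. Speed limits (rad/s): [2.57, 2.57, 3.14, 3.14, 3.14, 3.14, 3.14].

INTERFACE

Orientations are given as a unit quaternion [x, y, z, w].
In Python, from workcell import robot gives the robot as it stands. The module is installed in compiled form; this text tells all that it offers.
- The arm moves only by the shell command python3 -m handwheel 'ROWS' [OPENING] [FORCE]. ROWS is JSON, a list of rows, each a list of 2 entries, a list of its own where there are three numbers: the shift along the tool's x, y, z in cm, then the turn about the tool's y in degrees. A call has 1 to 12 rows; each row is the pose to reach, as a shift and turn from the pose commanded when the call began, along the tool's axes at that moment; what a row does not reach only later rows make up. A row lasts 1/8 s, in which the tool goes at most 62.5 mm and 10.7 degrees, less where a joint would pass 70% of its speed; a pose out of reach is approached as far as the arm can. A call with a gripper value outside its range is refused whole. OPENING is the closure, from 0 (fully open) to 1 (shut), set as the call begins (- or left out, the last holds). The fingers move at their own pace and stop on an object; FORCE is the grip in N (left out, the last holds). Time passes only in rows, so rows that repeat a pose let the fingers close. It gives the time, the measured TCP pose, the force and the opening at its end, in the units of the state.
- robot.sense(): the state, without advancing time (a new reading comes with each control period).
- robot.camera(name): name is "scene" or "side" or "wrist"; returns a dict with "frame" (420x560x3 uint8, red, green, blue), "vfov" (degrees; the focal length in pixels is half the picture's height over the tangent of half this angle, whatever the lens; pixels are square), "cx", "cy" (the principal point, pixels), "rvec" (rotation vector, rad) and "tvec" (3), from world to camera coordinates, as OpenCV has them. Camera axes: x right, y down, z forward; pixel columns grow to the right and rows downward; lengths in mm; the calibration is good to about 2 mm. A picture is of the moment at which its call begins. There is no depth.
- robot.sign_off(): hands the job in, once; it reports no verdict.
The state is a dict: "time": time; "qpos": joint angles; "qvel": joint speeds; "effort": joint torques, N m; "position": TCP position; "orientation": TCP orientation; "wrist_force": force on the tool from outside, world axes, zero at the start; "wrist_torque": the same for the moment, N m; "gripper_width": opening from 0.0 (shut) to 1.0 (fully open).
Only numpy, scipy, OpenCV 4.12 (cv2) and the standard library are available. Lean on these libraries where they do the work, as an engineer would, in place of code of your own. Each camera call takes 0.05 s, during which the arm holds its last target.

TASK

Swing the steel hold-down bar fully down over the seedling tray, so that its forked end drops over the headed pin. Then pick up the hairpin spring clip by its black grip and push it sideways onto the pin's shank, between bar and pin head, until it snaps past the bulges and you feel the shank bear against the back of the clip under a firm push of about 15 N; do not force it (never more than 25 N against the back), let go of it there, and leave the other things on the table alone.

Things in the scene. Friction and masses are not known exactly. Their poses are not given: they have to be found in the camera images.
- jig: Plywood board 200x330x14 mm, fixed at a varying place and yaw, with a black plug tray (165x185 mm, top at 44 mm) in its middle, a hinge block at its +y end and a post with the headed pin at its -y end. Origin: centre of the underside; z up; y runs along the lowered bar from pin to hinge. Low seedlings (look only) stand beside the bar.
- bar (a joint): Hinge of the steel hold-down bar, rad: 0 = level, fully down on its stop; positive = free end raised (starts 0.3 to 0.6); stiff, stays where left; 1 to 4 N near the fork moves it. Axis along the jig's x, 125 mm from the jig's origin to +y, 56 mm above the table. Bar 44 mm wide, 8 mm thick; lowered, its top face is 64 mm above the table.
- bar_press (a point): Point on the bar's top face, on its centre line, 185 mm from the hinge axis: push down here with closed fingers. Axes turn with the bar. Beyond it the bar widens to a fork plate (104 mm along x) ending 274 mm from the hinge axis, with a 26 mm slot, open at the free end, that drops over the pin.
- pin: Fixed upright steel pin on the jig, 245 mm from the hinge axis: shank diameter 12 mm, round head diameter 20 mm, 6 mm thick. Origin: on its axis at the level of the lowered bar's top face; z up, x and y as the jig. The head's underside is 14 mm above the origin: the clip slides into that gap, lying flat, best from the jig's -x side towards +x.
- clip: Hairpin clip, about 70 g, flat on the table, yaw within 0.7 rad of world x: two sprung legs of 5 mm wire (0.5 to 5.5 mm above its underside). Origin: centre of its seat, at the underside; x points out of the open mouth, z up. Home: origin on the pin's axis (within 3 mm), clip on the bar or up to 11 mm above it. The back of the seat is at x = -6.8 mm.
- clip_back: The steel block between the legs that forms the back of the clip's seat, 9 mm wide, 6 mm tall, rigid with the clip. Origin: middle of the front face that meets the shank, 6.8 mm behind the clip's origin, 3 mm above the underside; axes as the clip.
- clip_grip (a point): Middle of the clip's upright black grip block, 36 mm behind the clip's origin (x = -36 mm), 24 mm above its underside. Block: 20 mm along x, 10 mm along y, from the underside up to 40 mm. Grip it across y, fingertips at least 8 mm above the underside to clear the wire.
- clip_throat (a point): Midway between the legs' inward bulges, 9 mm ahead of the clip's origin, 3 mm above its underside. Gap there 7.5 mm; ahead of it the mouth flares to 21 mm inside at the tips (25 mm from the origin). The 12 mm shank springs it apart at about 3 to 12 N of push; past it the force drops, then rises stiffly at the seat's back: press on to about 15 N (13 to 19) there for half a second. Poses are too coarse: push slowly, by feel.
- plug_pot: Bystander, loose: a black plant pot 52 mm wide, 45 mm tall, filled, no plant; origin at its underside. Leave it where it is (30 mm at most).
- collar: Bystander, loose: a dark steel ring 44 mm wide, 16 mm tall; origin at its underside. Leave it where it is (30 mm at most).
- clay_pot: Bystander, loose: a terracotta pot 97 mm wide, 85 mm tall, with a seedling; origin at its underside. Leave it where it is (30 mm at most).
- mug: Bystander, loose: a white mug 76 mm wide, 85 mm tall; origin at its underside. Leave it where it is (30 mm at most).
- jar: Bystander, loose: a white screw-top jar 60 mm wide, 70 mm tall; origin at its underside. Leave it where it is (30 mm at most).
- dibber: Bystander, loose: a screwdriver-shaped dibber with a wooden handle lying flat; origin at its underside. Leave it where it is (30 mm at most).
- wrench: Bystander, loose: a 140 mm steel wrench lying flat; origin at its underside. Leave it where it is (30 mm at most).
Not all that is in view belongs to the job. Of the things that look like the clip, take the one that is farthest from the robot's base at the start.

How it is judged:
By the outcome, as a careful person would: the job done as asked, in the order asked, and still so for the second after the job is handed in, with the robot touching nothing.
It also fails if it takes over 66 s, if anything falls off the work surface, if the arm or the gripper's body presses on something with over 40 N, if the wrist force passes 120 N, or if a joint passes its speed limit or range.

## Working session

There is one attempt and no reset: what is moved stays moved. The work goes in short steps, Python scripts to look and compute and a shell command to move; the robot and the scene stay as the last step left them, time stands still between calls to the robot, and variables do not carry over. Pictures are saved under pics/ and viewed, and the job is handed in when it is done.

```bash
ls; mkdir -p pics; cat > h.py <<'E'
import numpy as np, cv2
from workcell import robot
from scipy.spatial.transform import Rotation as R
def cam(n,save=None):
    c=robot.camera(n); 
    if save: cv2.imwrite('pics/'+save,c['frame'][:,:,::-1])
    return c
def K(c):
    h=c['frame'].shape[0]; f=h/2/np.tan(np.radians(c['vfov'])/2)
    return np.array([[f,0,c['cx']],[0,f,c['cy']],[0,0,1]])
def ray(c,u,v):
    Rm,_=cv2.Rodrigues(np.array(c['rvec'],float)); t=np.array(c['tvec'],float).ravel()
    d=Rm.T@np.linalg.inv(K(c))@np.array([u,v,1.]); return -Rm.T@t, d/np.linalg.norm(d)
def onz(c,u,v,z):
    o,d=ray(c,u,v); return o+d*(z-o[2])/d[2]
def proj(c,P):
    return cv2.projectPoints(np.array(P,float).reshape(-1,1,3),np.array(c['rvec'],float),np.array(c['tvec'],float),K(c),None)[0].reshape(-1,2)
def tri(obs):
    A=np.zeros((3,3));b=np.zeros(3)
    for c,u,v in obs:
        o,d=ray(c,u,v);M=np.eye(3)-np.outer(d,d);A+=M;b+=M@o
    return np.linalg.solve(A,b)
def totool(dw):
    s=robot.sense(); return R.from_quat(s['orientation']).inv().apply(np.array(dw,float))/10
E
python3 - <<'E'
from h import *
np.set_printoptions(precision=3,suppress=True)
s=robot.sense();print(s);print(R.from_quat(s['orientation']).as_matrix()); print(robot.grasp_offset)
for n in ['scene','side','wrist']:
    c=cam(n,n+'0.png');print(n,c['vfov'],c['cx'],c['cy'],ray(c,c['cx'],c['cy']), [k for k in c])
E
```

```text
pics
{'time': 0.0, 'qpos': array([ 1.283,  0.69 , -0.195,  1.566,  0.157,  0.903, -0.215]), 'qvel': array([ 0.   ,  0.   ,  0.001, -0.   ,  0.001,  0.   , -0.   ]), 'effort': array([  0.   , -52.756,  -1.267, -15.343,  -0.053,   0.007,   0.   ]), 'position': array([ 197.44 , -592.319,  237.904]), 'orientation': array([-0.113,  0.699, -0.697,  0.113]), 'wrist_force': array([ 0.218, -0.337, -0.273]), 'wrist_torque': array([ 0.04 , -0.032, -0.014]), 'gripper_width': 1.0002505721355104}
[[-0.949 -0.001  0.316]
 [-0.316  0.002 -0.949]
 [ 0.    -1.    -0.002]]
18.700000000000003
scene 46.067197113610405 275.7833778992736 210.168110408143 (array([1150.917, -609.316, 1110.282]), array([-0.481,  0.441, -0.758])) ['frame', 'vfov', 'cx', 'cy', 'rvec', 'tvec']
side 56.31696421642653 279.66438114558935 208.37754012922585 (array([122.544, 798.582, 767.327]), array([ 0.312, -0.72 , -0.62 ])) ['frame', 'vfov', 'cx', 'cy', 'rvec', 'tvec']
wrist 62.595386942041706 274.1288514618399 212.75587442329757 (array([ 260.526, -571.383,  384.448]), array([-0.247, -0.08 , -0.966])) ['frame', 'vfov', 'cx', 'cy', 'rvec', 'tvec']
```

View pics/scene0.png

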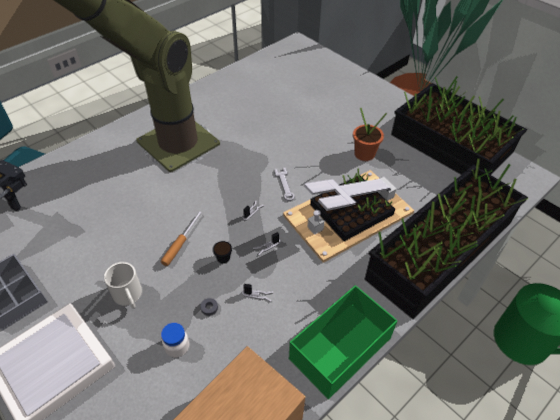

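View pics/side0.png

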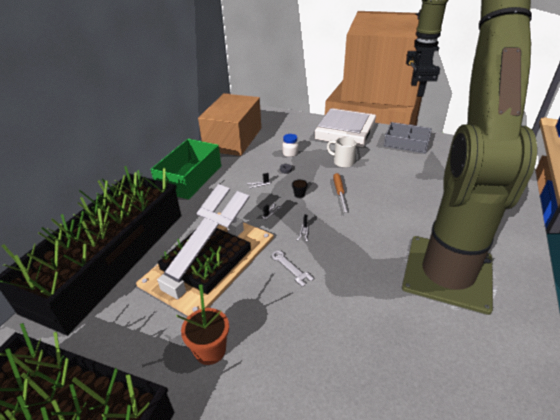

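View pics/wrist0.png

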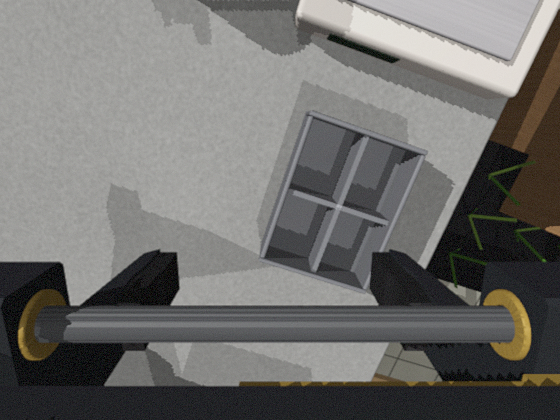

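```bash
python3 - <<'E'
from h import *
np.set_printoptions(precision=1,suppress=True)
c=cam('scene');d=cam('side')
f=c['frame'][:,:,::-1]; cv2.imwrite('pics/sA.png',cv2.resize(f[160:310,225:425],None,fx=4,fy=4,interpolation=cv2.INTER_CUBIC))
f=d['frame'][:,:,::-1]; cv2.imwrite('pics/dA.png',cv2.resize(f[150:310,130:330],None,fx=3.7,fy=3.7,interpolation=cv2.INTER_CUBIC))
for p in [(250,211),(270,243),(257,292),(222,252),(209,306),(174,340),(123,284),(285,183),(180,240)]:
    P=onz(c,*p,5);print(p,P,np.hypot(*P[:2]))
E
```

```text
(250, 211) [399.7 -24.8   5. ] 400.4593500382786
(270, 243) [527.  -59.9   5. ] 530.4394901602968
(257, 292) [ 622.1 -190.4    5. ] 650.5605616866809
(222, 252) [ 461.1 -178.3    5. ] 494.4107661803127
(209, 306) [ 571.2 -307.1    5. ] 648.5237123908464
(174, 340) [ 588.4 -425.7    5. ] 726.2462910166626
(123, 284) [ 367.9 -433.7    5. ] 568.7426113752688
(285, 183) [385.5 129.7   5. ] 406.759821675061
(180, 240) [ 349.2 -239.7    5. ] 423.5867566363409
```

View pics/sA.png

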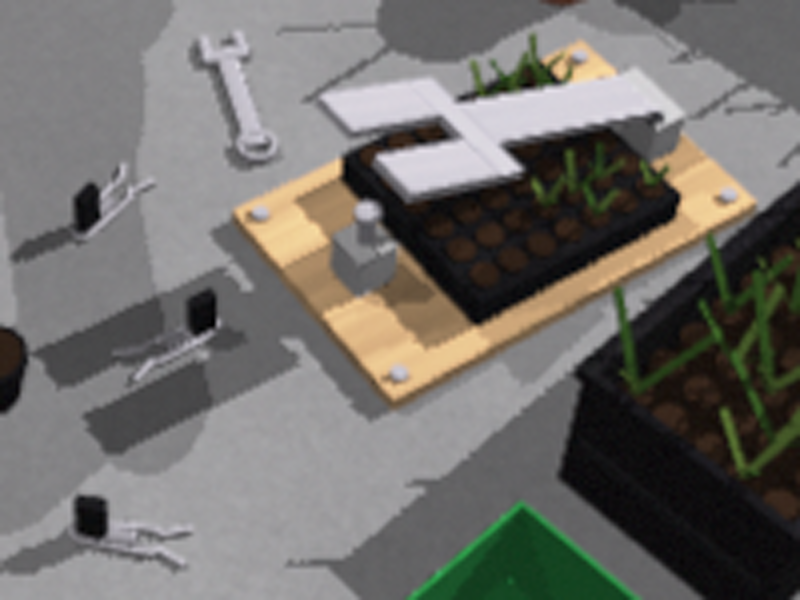

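View pics/dA.png

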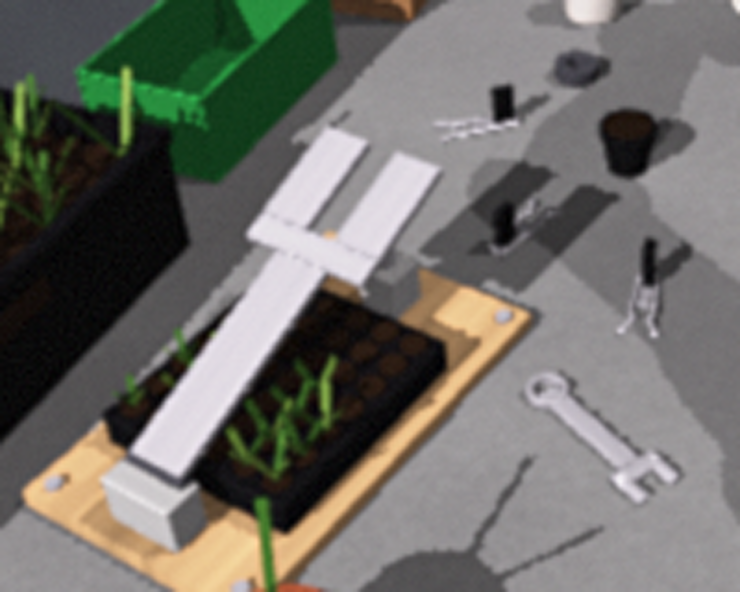

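```bash
cat > m.py <<'E'
from h import *
np.set_printoptions(precision=3,suppress=True)
c=cam('scene');d=cam('side')
S=lambda x,y:(225+(x-1.5)/4,160+(y-1.5)/4)
D=lambda x,y:(130+(x-1.35)/3.7,150+(y-1.35)/3.7)
cn=[onz(c,*S(*p),14) for p in [(235,213),(395,406),(755,205),(582,42)]]
cn=np.array(cn);print(cn); 
for i in range(4):print(np.linalg.norm(cn[i]-cn[(i+1)%4]))
cen=cn.mean(0);y=(cn[2]+cn[3]-cn[0]-cn[1]);yaw=np.arctan2(-y[0],y[1]);print('jig',cen,yaw,'x-yaw',np.arctan2(*(cn[1]+cn[2]-cn[0]-cn[3])[[1,0]]))
for sc in [(260,215),(400,373),(728,196),(578,57)]: print(onz(c,*S(*sc),16))
ey=np.array([-np.sin(yaw),np.cos(yaw),0])
print('pin pred',cen-120*ey,'pin head meas',onz(c,*S(369,209),84))
# clip 3 grip: top of block centre / base
print('grip top',onz(c,*S(91,500),40),'tri top',tri([(c,*S(91,500)),(d,*D(503,89))]))
print('base',onz(c,*S(93,542),2),'tips',onz(c,*S(187,529),3),onz(c,*S(182,563),3), 'bulge?',onz(c,*S(135,538),3))
# black mask of grip in both
for q,cc,(x0,y0,x1,y1) in [('c',c,(235,275,260,305)),('d',d,(255,168,275,188))]:
    f=cc['frame'][y0:y1,x0:x1].max(2)<40
    v,u=np.nonzero(f);print(q,u.mean()+x0,v.mean()+y0,u.min()+x0,u.max()+x0,v.min()+y0,v.max()+y0,len(u))
E
python3 m.py
```

```text
[[476.778  37.717  14.   ]
 [674.093   1.13   14.   ]
 [727.268 324.5    14.   ]
 [531.168 360.484  14.   ]]
200.6790451162946
327.7128174365132
199.3744057370491
327.3176624851147
jig [602.327 180.958  14.   ] -0.1649597557827636 x-yaw -0.18241486307924082
[491.638  48.681  16.   ]
[658.293  22.144  16.   ]
[709.343 315.175  16.   ]
[541.081 343.67   16.   ]
pin pred [582.621  62.587  14.   ] pin head meas [578.848  66.625  84.   ]
grip top [ 606.118 -207.583   40.   ] tri top [ 605.852 -206.828   38.592]
base [ 611.818 -212.808    2.   ] tips [ 645.884 -161.908    3.   ] [ 662.382 -181.082    3.   ] bulge? [ 628.281 -191.21     3.   ]
c 247.31578947368422 288.7368421052632 244 250 284 293 57
d 265.6470588235294 177.61764705882354 264 268 174 181 34
```

```bash
cat >> m.py <<'E'
print('----')
T=[]
for a,b in [((320,95),(440,172)),((350,130),(400,152)),((378,160),(368,148)),((412,200),(330,128))]:
    T.append(tri([(c,*S(*a)),(d,*D(*b))]));print(T[-1])
m=np.mean(T,0)
pin=np.array([578.8,66.6,64.]);yaw=-0.17
ex=np.array([np.cos(yaw),np.sin(yaw),0]);ey=np.array([-np.sin(yaw),np.cos(yaw),0])
for t in T: q=t-pin; print(q@ex,q@ey,t[2])
hinge=pin+245*ey; q=m-hinge; h=q@ey; print('tip mid',m,h,'ang',np.arctan2(m[2]-56,-h)-np.arctan2(8,274))
a=np.arctan2(m[2]-56,-h)-np.arctan2(8,274)
for aa in [a,a/2,0,-.02]:
    P=hinge-ey*(185*np.cos(aa)-8*np.sin(aa)); P[2]=56+185*np.sin(aa)+8*np.cos(aa)
    dw=P-robot.sense()['position'];print(aa,P,totool(dw))
E
python3 m.py|sed '1,/----/d'
```

```text
[526.493  67.576 155.101]
[563.351  58.396 156.871]
[591.309  56.393 151.92 ]
[629.919  46.234 153.322]
-51.71866771126755 -7.887140205667265 155.1009723158769
-13.838770790114445 -10.699075003921227 156.8709658476336
14.05588816013379 -7.943274666492567 151.92041554676737
53.82715200214887 -11.423827661855391 153.32230380158907
tip mid [577.768  57.15  154.304] -254.4883293844842 ang 0.3394340404117294
0.3394340404117294 [591.187 138.764 125.14 ] [-60.472  11.36  -56.955]
0.1697170202058647 [589.629 129.686  95.132] [-60.037  14.361 -56.143]
0 [588.951 125.735  64.   ] [-59.848  17.474 -55.789]
-0.02 [588.93  125.614  60.299] [-59.842  17.844 -55.778]
```

```bash
python3 -m handwheel '[[[-60.4,4,-57],0],[[-60.4,4,-57],0],[[-60.4,4,-57],0],[[-60.4,4,-57],0],[[-60.4,4,-57],0],[[-60.4,4,-57],0],[[-60.4,4,-57],0],[[-60.4,4,-57],0],[[-60.4,4,-57],0],[[-60.4,4,-57],0],[[-60.4,4,-57],0],[[-60.4,4,-57],0]]' 1 20
python3 - <<'E'
from h import *
print(robot.sense());cam('scene','s1.png')
E
```

```text
time: 1.95
position: [552.9, 69.1, 202.8]
orientation: [0.113, -0.698, 0.698, -0.114]
wrist_force: [0.3, -0.9, 1.0]
gripper_width: 0.003
{'time': 1.95, 'qpos': array([-0.16543577,  0.64450156, -0.0694949 ,  1.81581831,  0.06684591,
        0.68282453, -1.52164286]), 'qvel': array([-0.79392769,  0.34180274,  0.09739355, -0.76523114, -0.08373625,
        0.40919933, -0.62269385]), 'effort': array([  2.03881301, -50.49136877,  -0.91963638, -10.35999835,
        -0.06217989,  -0.34724629,   0.63649468]), 'position': array([552.93227708,  69.11911129, 202.75631824]), 'orientation': array([ 0.11310852, -0.69782354,  0.69809651, -0.11362233]), 'wrist_force': array([ 0.30005615, -0.92828283,  0.95175731]), 'wrist_torque': array([-0.0511819 , -0.00923563, -0.00352737]), 'gripper_width': 0.0033391133769624325}
```

```bash
python3 -m handwheel '[[[-4,2,-2.5],0],[[-5.7,3,-4],0],[[-5.7,4,-4],0],[[-5.7,4,-4],0],[[-5.7,4,-4],0]]'
python3 - <<'E'
from h import *
np.set_printoptions(precision=2,suppress=True)
s=robot.sense();print(s['position'],s['wrist_force'],s['qpos'],totool(np.array([591,139,125])-s['position']));cam('scene','s2.png')
E
```

```text
time: 2.62
position: [593.1, 121.3, 163.1]
orientation: [0.113, -0.698, 0.698, -0.113]
wrist_force: [0.0, 0.2, 0.0]
gripper_width: 0.005
[593.1  121.3  163.08] [0.04 0.15 0.04] [-0.25  0.76 -0.06  1.7   0.06  0.69 -1.59] [-0.36  3.81 -1.75]
```

View pics/s2.png

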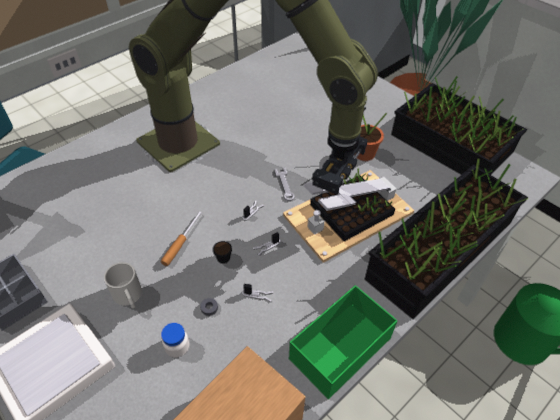

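```bash
python3 -m handwheel '[[[-0.3,1.5,-1.5],0],[[-0.3,3,-1.6],0],[[-0.3,3.8,-1.5],0],[[-0.2,4.6,-1.4],0],[[-0.1,5.4,-1.2],0],[[0,6.2,-1.0],0],[[0.1,7,-0.9],0],[[0.2,7.8,-0.7],0],[[0.2,8.6,-0.6],0],[[0.2,9.2,-0.6],0],[[0.2,9.6,-0.6],0]]'
```

```text
time: 4.05
position: [589.6, 127.9, 66.2]
orientation: [0.113, -0.698, 0.698, -0.113]
wrist_force: [-1.2, -0.3, 1.7]
gripper_width: 0.007
```

```bash
python3 -m handwheel '[[[0,0.2,0],0],[[0,0.4,0],0],[[0,0.6,0],0],[[0,0.6,0],0]]'; python3 - <<'E'
from h import *
c=cam('scene');d=cam('side','d3.png')
f=c['frame'][:,:,::-1]; cv2.imwrite('pics/sB.png',cv2.resize(f[160:310,225:425],None,fx=4,fy=4,interpolation=cv2.INTER_CUBIC))
E
```

```text
time: 4.55
position: [589.7, 128.0, 64.2]
orientation: [0.113, -0.698, 0.698, -0.114]
wrist_force: [-7.3, -3.0, 27.9]
gripper_width: 0.004
```

View pics/sB.png

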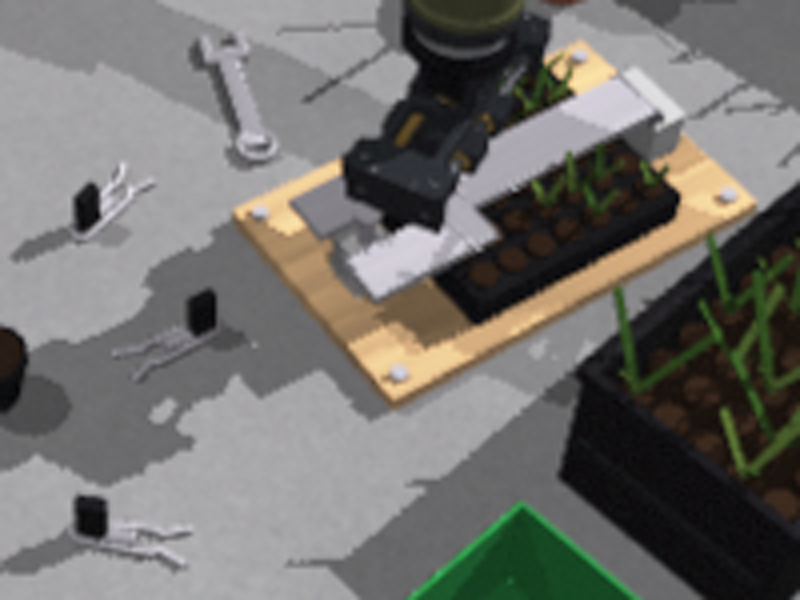

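```bash
python3 -m handwheel '[[[0,-3,0],0],[[0,-8,0],0],[[2,-11,6],-3],[[5,-11,14],-8],[[9,-11,24],-14],[[9,-11,32.4],-19],[[9,-11,32.4],-19],[[9,-11,32.4],-19],[[9,-11,32.4],-19],[[9,-11,32.4],-19]]' 0.4
python3 - <<'E'
from h import *
np.set_printoptions(precision=2,suppress=True)
s=robot.sense();print(s['position'],s['wrist_force'],s['qpos']);cam('wrist','w4.png');c=cam('scene')
f=c['frame'][:,:,::-1]; cv2.imwrite('pics/sC.png',cv2.resize(f[160:310,225:425],None,fx=4,fy=4,interpolation=cv2.INTER_CUBIC))
E
```

```text
time: 5.9
position: [606.9, -205.4, 170.6]
orientation: [-0.227, 0.67, -0.669, 0.228]
wrist_force: [0.4, 0.7, -0.1]
gripper_width: 0.598
[ 606.89 -205.37  170.62] [ 0.4   0.75 -0.08] [ 0.38  0.79 -0.23  1.58  0.22  0.8  -0.86]
```

View pics/w4.png

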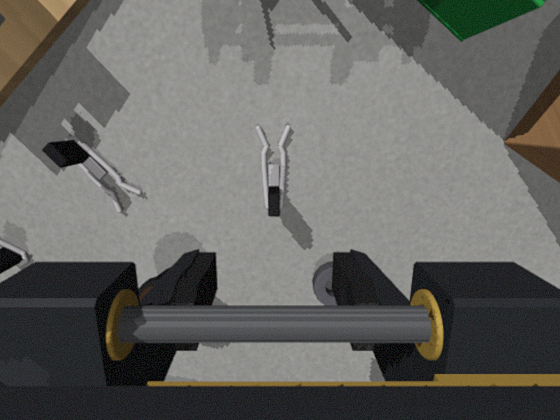

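View pics/sC.png

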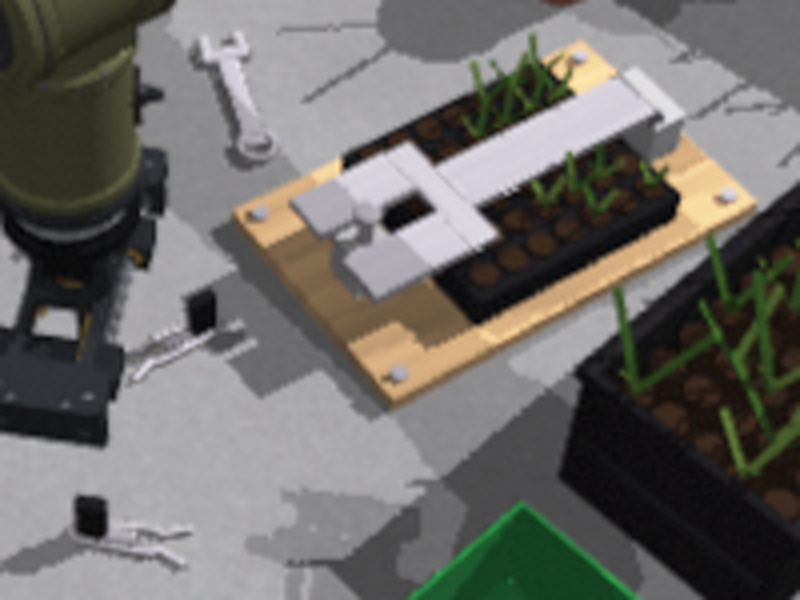

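```bash
cat > m2.py <<'E'
from h import *
import sys
np.set_printoptions(precision=2,suppress=True)
w=cam('wrist');g=w['frame'].max(2)
f=w['frame'][:,:,::-1]; cv2.imwrite('pics/'+sys.argv[1],cv2.resize(f[110:230,210:340],None,fx=5,fy=5,interpolation=cv2.INTER_CUBIC))
print(ray(w,274,187))
for p in [(261,128),(288,127)]:print(p,onz(w,*p,3))
m=(g[170:230,255:295]<45).astype(np.uint8)
v,u=np.nonzero(m);v+=170;u+=255
print('black',u.min(),u.max(),v.min(),v.max())
for r in range(v.min(),v.max()+1,2):
    k=v==r;print(r,u[k].min(),u[k].max())
E
python3 m2.py w4z.png
```

```text
(array([ 659.53, -164.18,  317.27]), array([-0.15, -0.11, -0.98]))
(261, 128) [ 646.96 -158.7     3.  ]
(288, 127) [ 662.2  -177.06    3.  ]
black 269 279 187 216
187 271 278
189 269 279
191 269 279
193 269 279
195 269 279
197 270 279
199 270 279
201 270 279
203 270 279
205 270 279
207 270 279
209 270 279
211 269 279
213 270 279
215 270 279
```

View pics/w4z.png

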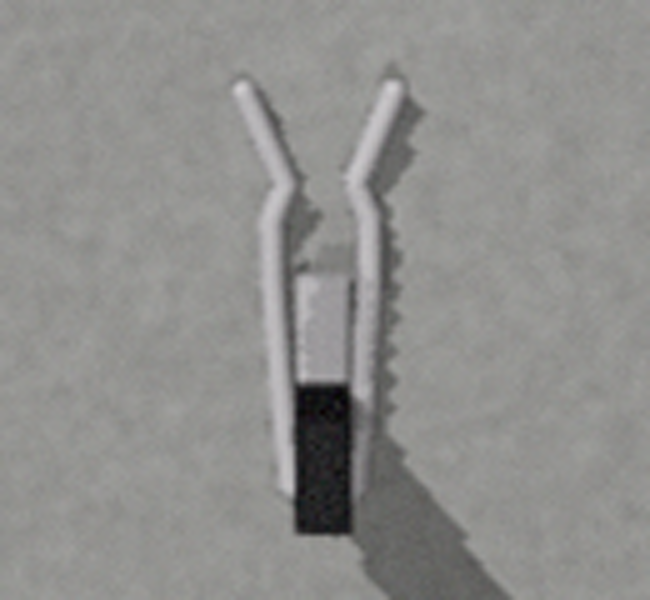

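```bash
python3 - <<'E'
from h import *
np.set_printoptions(precision=2,suppress=True)
w=cam('wrist')
Z=lambda x,y:(210+(x-2)/5,110+(y-2)/5)
t1=onz(w,*Z(240,80),3);t2=onz(w,*Z(396,80),3);tm=(t1+t2)/2
b=onz(w,*Z(325,272),6);r=onz(w,*Z(323.5,534),40);th=(onz(w,*Z(296,186),3)+onz(w,*Z(348,182),3))/2
print(tm,th,b,r)
for a,e in [(tm,r),(tm,b),(th,r),(b,r)]: print(np.linalg.norm((a-e)[:2]),np.arctan2(*(a-e)[[1,0]]))
yaw=np.arctan2(*(tm-r)[[1,0]]);e=np.array([np.cos(yaw),np.sin(yaw),0])
g=r+10*e; print('grip',g, 'from tm',tm-61*e,'from b',b-29.2*e)
s=robot.sense();M=R.from_quat(s['orientation']).as_matrix();print(M,s['position'])
print('jaw yaw',np.degrees(np.arctan2(M[1,2],M[0,2])),'want',np.degrees(yaw)-90)
print(totool(np.array([*g[:2],11])-s['position']))
E
```

```text
[ 655.16 -166.34    3.  ] [ 641.27 -177.93    3.  ] [ 629.44 -187.73    6.  ] [ 598.07 -211.59   40.  ]
72.84772168970073 0.6703227700732758
33.45481775818425 0.6938573522679528
54.771842020591706 0.6620174255422714
39.4100326621771 0.6503449929474863
grip [ 605.91 -205.38   40.  ] from tm [ 607.36 -204.23    3.  ] from b [ 606.56 -205.87    6.  ]
[[-0.79  0.    0.61]
 [-0.61  0.   -0.79]
 [-0.   -1.   -0.  ]] [ 606.97 -205.5   170.82]
jaw yaw -52.39677230766263 want -51.59333436328301
[ 0.09 15.98 -0.07]
```

```bash
python3 -m handwheel '[[[0,4,0],-0.8],[[0,9,0],-0.8],[[0,13,0],-0.8],[[0,15,0],-0.8],[[0,15.7,0],-0.8],[[0,15.9,0],-0.8],[[0,15.9,0],-0.8]]'
```

```text
time: 6.98
position: [607.7, -207.9, 13.0]
orientation: [0.231, -0.668, 0.669, -0.232]
wrist_force: [-0.2, -0.3, -1.5]
gripper_width: 0.598
```

```bash
python3 -m handwheel '[[[-0.05,0.2,-0.15],0],[[-0.05,0.2,-0.15],0]]'; python3 m2.py w5z.png | head -3
```

```text
time: 7.22
position: [606.3, -206.0, 10.1]
orientation: [0.231, -0.668, 0.668, -0.232]
wrist_force: [1.0, 0.2, 0.3]
gripper_width: 0.595
(array([ 658.32, -164.6 ,  156.56]), array([-0.15, -0.12, -0.98]))
(261, 128) [ 652.21 -162.23    3.  ]
(288, 127) [ 659.75 -171.13    3.  ]Traceback (most recent call last):
  File "m2.py", line 10, in <module>
    print('black',u.min(),u.max(),v.min(),v.max())
                  ~~~~~^^
    return umr_minimum(a, axis, None, out, keepdims, initial, where)
ValueError: zero-size array to reduction operation minimum which has no identity
```

View pics/w5z.png

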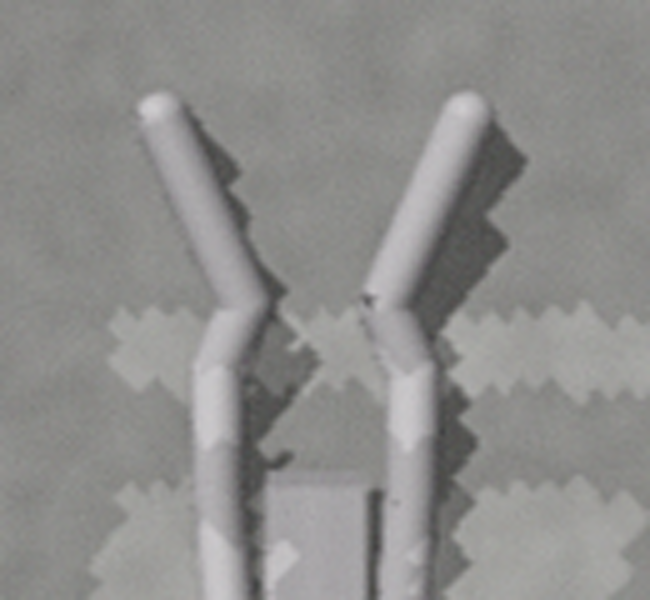

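```bash
python3 -m handwheel '[[[0,0,0],0],[[0,0,0],0],[[0,0,0],0],[[0,0,0],0]]' 1 50; python3 - <<'E'
from h import *
cam('wrist','w6.png')
E
```

```text
time: 7.78
position: [606.1, -206.2, 9.6]
orientation: [0.232, -0.668, 0.668, -0.232]
wrist_force: [0.6, 1.0, 0.5]
gripper_width: 0.167
```

View pics/w6.png

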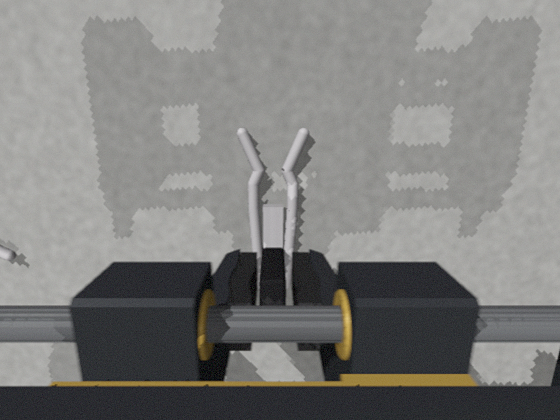

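```bash
python3 -m handwheel '[[[0,0,0],0],[[0,0,0],0],[[0,-2,0],0],[[0,-6,0],0],[[-1,-10,-4],5],[[-2.8,-11,-10],15],[[-4.5,-11,-16],25],[[-6.2,-11,-22],35],[[-8.4,-11,-28],45],[[-8.4,-11,-30.2],48.2],[[-8.4,-11,-30.2],48.2],[[-8.4,-11,-30.2],48.2]]'; python3 - <<'E'
from h import *
cam('wrist','w7.png');c=cam('scene')
s=robot.sense();print(s)
f=c['frame'][:,:,::-1]; cv2.imwrite('pics/sD.png',cv2.resize(f[160:310,225:425],None,fx=4,fy=4,interpolation=cv2.INTER_CUBIC))
E
```

```text
time: 9.32
position: [486.4, 81.8, 120.4]
orientation: [-0.062, -0.704, 0.704, 0.061]
wrist_force: [1.0, -0.4, -0.7]
gripper_width: 0.109
{'time': 9.425, 'qpos': array([-0.30865008,  0.72499017,  0.07964685,  2.07233127, -0.15259648,
        0.34817912, -1.85266902]), 'qvel': array([ 0.00532408,  0.0058929 , -0.00358379,  0.00479508, -0.00089057,
       -0.00184794, -0.00340164]), 'effort': array([-5.46166152e-01, -4.60871994e+01,  2.07860358e+00, -6.87043950e+00,
        3.01950618e-03, -8.23464780e-02,  8.54014914e-03]), 'position': array([486.33526263,  81.24240351, 120.03827854]), 'orientation': array([-0.06285406, -0.70422167,  0.70449483,  0.06171099]), 'wrist_force': array([-0.51679014, -0.95807683, -0.21368635]), 'wrist_torque': array([ 0.02708312, -0.01729119,  0.02660303]), 'gripper_width': 0.10298597686371168}
```

View pics/w7.png

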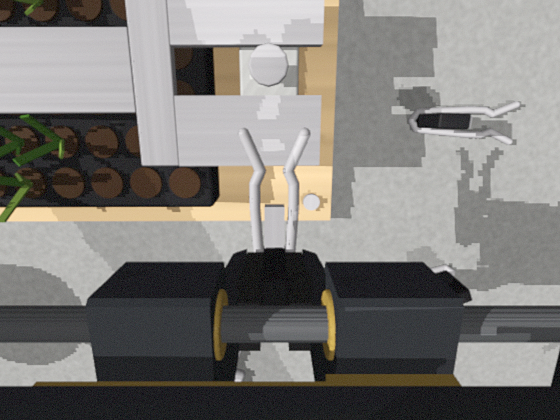

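View pics/sD.png

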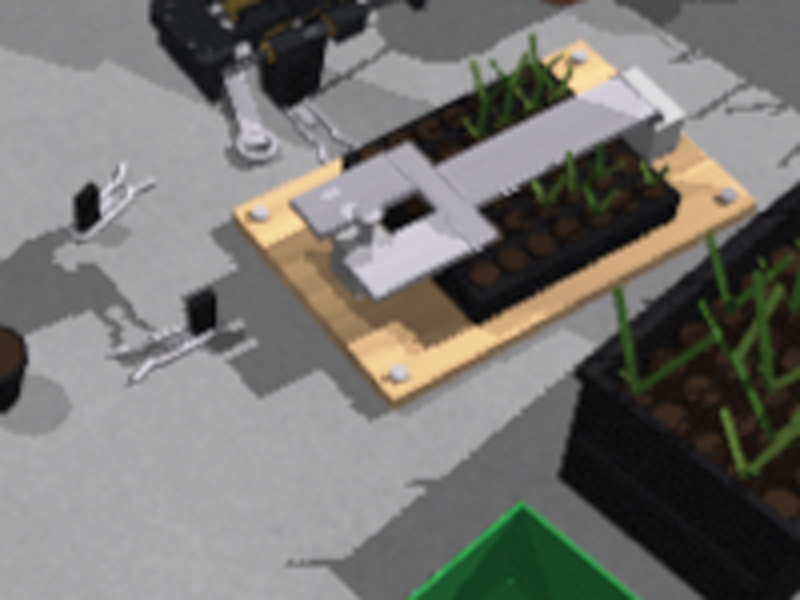

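```bash
cat > m3.py <<'E'
from h import *
np.set_printoptions(precision=2,suppress=True)
w=cam('wrist');s=robot.sense();p=s['position'];M=R.from_quat(s['orientation']).as_matrix()
f=w['frame'];cv2.imwrite('pics/w7z.png',cv2.resize(f[30:170,200:350,::-1],None,fx=5,fy=5,interpolation=cv2.INTER_CUBIC))
g=cv2.cvtColor(f,cv2.COLOR_RGB2GRAY)
roi=cv2.resize(g[35:95,235:300],None,fx=4,fy=4,interpolation=cv2.INTER_CUBIC)
hc=cv2.HoughCircles(roi,cv2.HOUGH_GRADIENT,1,50,param1=60,param2=15,minRadius=60,maxRadius=95);print(hc)
E
python3 m3.py
```

```text
[[[127.5 125.5  79.8]]]
```

View pics/w7z.png

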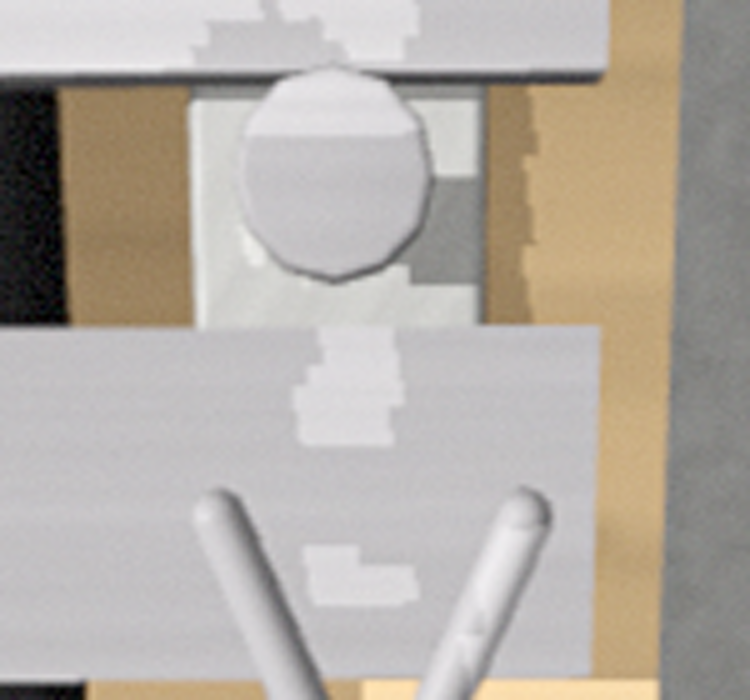

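```bash
python3 - <<'E'
from h import *
np.set_printoptions(precision=2,suppress=True)
w=cam('wrist');s=robot.sense();p=s['position'];M=R.from_quat(s['orientation']).as_matrix()
Z=lambda x,y:(200+(x-2)/5,30+(y-2)/5)
H=onz(w,*Z(336,169),84)
zt=p[2]-9.6+3
t1=onz(w,*Z(218,508),zt);t2=onz(w,*Z(524,508),zt)
print('pin',H,'tips',t1,t2,np.linalg.norm(t1-t2))
for q in (H,t1,t2,(t1+t2)/2): print('tool mm',M.T@(q-p))
e1=onz(w,*Z(0,327),64)-onz(w,*Z(600,325),64);print('fork edge yaw',np.arctan2(e1[0],-e1[1]),np.arctan2(-e1[0],e1[1]))
print('tool yaw',np.arctan2(-M[1,0],-M[0,0]), 'jaw',np.arctan2(M[1,2],M[0,2])); print(M)
E
```

```text
pin [578.46  68.73  84.  ] tips [549.19  83.87 113.21] [544.55  57.85 113.21] 26.431578166621648
tool mm [-93.27  35.9   -3.58]
tool mm [-61.83   6.66 -13.35]
tool mm [-61.82   6.66  13.08]
tool mm [-61.83   6.66  -0.13]
fork edge yaw 2.96810615841469 -0.17348649517510312
tool yaw -0.17627288410990688 jaw -1.7470693807476665
[[-0.98  0.   -0.18]
 [ 0.18 -0.   -0.98]
 [-0.   -1.    0.  ]]
```

```bash
python3 -m handwheel '[[[0,1.5,-0.2],0],[[0,3,-0.36],0],[[0,3.9,-0.36],0],[[0,4.25,-0.36],0],[[0,4.25,-0.36],0],[[0,4.25,-0.36],0]]'; python3 - <<'E'
from h import *
w=cam('wrist');s=robot.sense();print(s['position'],s['wrist_force'],R.from_quat(s['orientation']).inv().apply(np.array([578.46,68.73,84])-s['position']))
f=w['frame'];cv2.imwrite('pics/w8z.png',cv2.resize(f[30:210,200:350,::-1],None,fx=4,fy=4,interpolation=cv2.INTER_CUBIC))
cam('side','d8.png')
E
```

```text
time: 10.28
position: [486.0, 86.6, 77.4]
orientation: [0.062, 0.704, -0.704, -0.061]
wrist_force: [0.2, -1.0, -1.4]
gripper_width: 0.107
[486.06715235  86.62675331  77.4735402 ] [0.28015731 0.16606346 0.32321425] [-94.10069839  -6.45619341   1.64404503]
```

View pics/w8z.png

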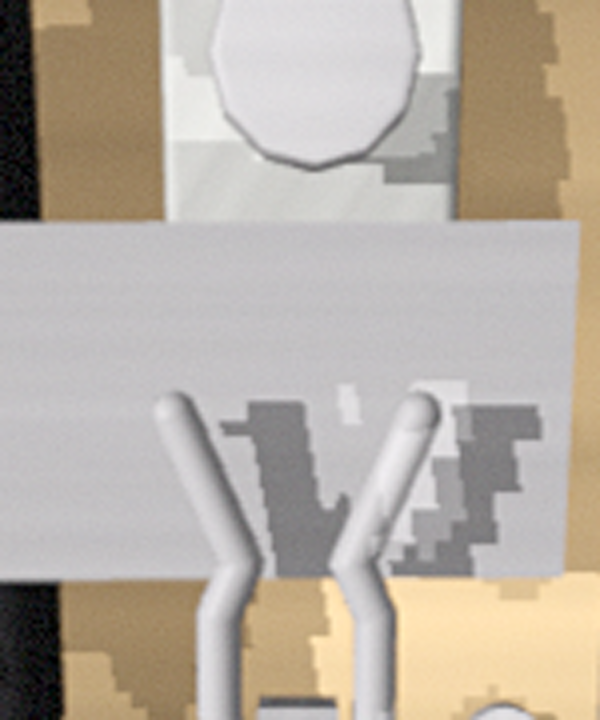

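View pics/d8.png

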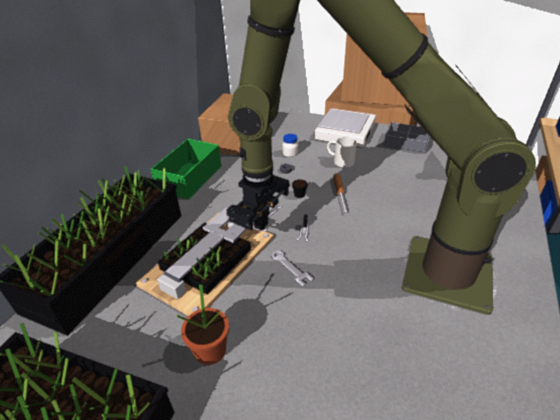

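```bash
python3 -m handwheel '[[[-0.5,0,0.17],0],[[-1.2,0,0.17],0],[[-2,0,0.17],0],[[-2.6,0,0.17],0],[[-3,0,0.17],0],[[-3,0,0.17],0],[[-3,0,0.17],0]]'; python3 - <<'E'
from h import *
w=cam('wrist');s=robot.sense();print(s['position'],s['wrist_force'],R.from_quat(s['orientation']).inv().apply(np.array([578.46,68.73,84])-s['position']))
f=w['frame'];cv2.imwrite('pics/w9z.png',cv2.resize(f[60:240,200:350,::-1],None,fx=4,fy=4,interpolation=cv2.INTER_CUBIC))
E
```

```text
time: 11.25
position: [514.7, 79.7, 77.1]
orientation: [-0.061, -0.704, 0.704, 0.062]
wrist_force: [-0.5, 0.4, -0.7]
gripper_width: 0.106
[514.70629566  79.77000295  77.08497031] [ 0.10069186 -0.16151262 -1.54850296] [-64.69900187  -6.94638732  -0.14483503]
```

View pics/w9z.png

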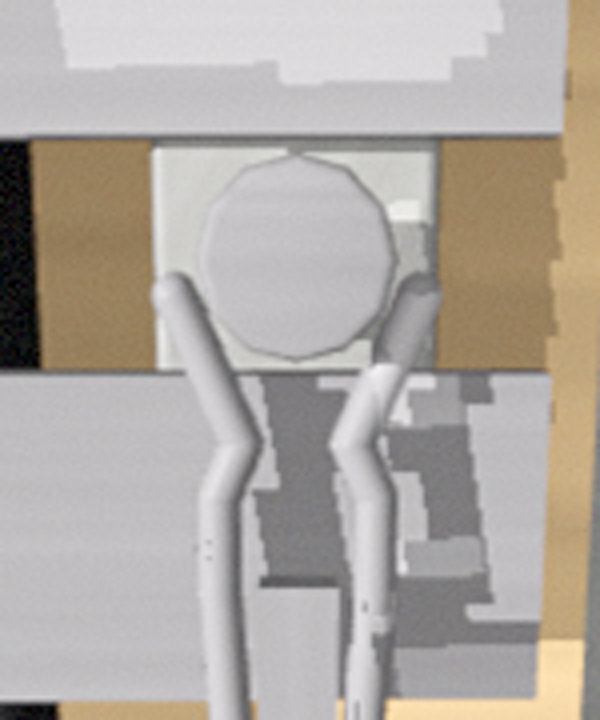

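```bash
cat > q.py <<'E'
from h import *
np.set_printoptions(precision=2,suppress=True)
s=robot.sense();r=R.from_quat(s['orientation']).inv()
print('axis-in-tool',r.apply(np.array([578.46,68.73,84])-s['position']),'F tool',r.apply(s['wrist_force']),'t',s['time'],s['gripper_width'])
E
python3 -m handwheel '[[[-0.3,0,0],0],[[-0.6,0,0],0],[[-0.8,0,0],0],[[-1.0,0,0],0],[[-1.0,0,0],0]]'; python3 q.py
```

```text
time: 11.92
position: [525.1, 77.9, 77.1]
orientation: [-0.062, -0.704, 0.704, 0.061]
wrist_force: [0.5, 0.2, -1.7]
gripper_width: 0.109
axis-in-tool [-54.16  -6.84  -0.18] F tool [-0.47  1.72 -0.24] t 11.925 0.10858635170980784
```

```bash
python3 -m handwheel '[[[-0.1,0,0],0],[[-0.2,0,0],0],[[-0.3,0,0],0]]'; python3 q.py;python3 -m handwheel '[[[-0.1,0,0],0],[[-0.2,0,0],0]]'; python3 q.py
```

```text
time: 12.3
position: [527.7, 77.5, 77.1]
orientation: [-0.061, -0.704, 0.704, 0.062]
wrist_force: [-1.5, 1.3, -0.9]
gripper_width: 0.107
axis-in-tool [-51.55  -6.92  -0.1 ] F tool [ 1.68  0.93 -1.07] t 12.3 0.10693409724526329
time: 12.55
position: [528.2, 77.4, 76.8]
orientation: [-0.06, -0.704, 0.705, 0.062]
wrist_force: [-3.6, 1.1, -1.1]
gripper_width: 0.114
axis-in-tool [-51.01  -7.34  -0.15] F tool [ 3.7   1.1  -0.49] t 12.55 0.11395704346086862
```

```bash
python3 -m handwheel '[[[-0.1,0,0],0],[[-0.2,0,0],0]]'; python3 q.py
```

```text
time: 12.8
position: [528.6, 77.2, 76.6]
orientation: [-0.059, -0.704, 0.705, 0.063]
wrist_force: [-6.4, 2.2, 1.9]
gripper_width: 0.106
axis-in-tool [-50.5   -7.76  -0.2 ] F tool [ 6.69 -1.87 -1.09] t 12.8 0.10629849548377897
```

```bash
python3 -m handwheel '[[[-0.1,0,0],0],[[-0.1,0,0],0]]'; python3 q.py;python3 -m handwheel '[[[-0.1,0,0],0],[[-0.1,0,0],0]]'; python3 q.py
```

```text
time: 13.05
position: [529.0, 77.1, 76.4]
orientation: [-0.058, -0.704, 0.705, 0.064]
wrist_force: [-8.0, 1.3, -0.3]
gripper_width: 0.108
axis-in-tool [-50.12  -8.    -0.26] F tool [8.11 0.35 0.06] t 13.05 0.10765228297830276
time: 13.3
position: [529.3, 76.9, 76.2]
orientation: [-0.058, -0.704, 0.705, 0.064]
wrist_force: [-8.1, 2.1, -0.2]
gripper_width: 0.108
axis-in-tool [-49.76  -8.22  -0.34] F tool [ 8.35  0.23 -0.68] t 13.3 0.10765925552167017
```

```bash
python3 -m handwheel '[[[-0.1,0,0],0],[[-0.1,0,0],0]]'; python3 q.py
```

```text
time: 13.55
position: [529.4, 76.9, 76.2]
orientation: [-0.057, -0.704, 0.705, 0.065]
wrist_force: [-9.3, 2.9, 1.4]
gripper_width: 0.108
axis-in-tool [-49.68  -8.37  -0.41] F tool [ 9.66 -1.31 -1.27] t 13.55 0.10764735510468447
```

```bash
python3 -m handwheel '[[[-0.1,-0.05,0],0],[[-0.1,-0.05,0],0]]'; python3 q.py;python3 -m handwheel '[[[-0.1,-0.03,0],0],[[-0.1,-0.03,0],0]]'; python3 q.py;  python3 - <<'E'
from h import *
w=cam('wrist')
f=w['frame'];cv2.imwrite('pics/w10z.png',cv2.resize(f[90:260,200:350,::-1],None,fx=4,fy=4,interpolation=cv2.INTER_CUBIC))
E
```

```text
time: 13.8
position: [529.7, 76.8, 76.4]
orientation: [-0.056, -0.704, 0.705, 0.065]
wrist_force: [-9.7, 2.3, 0.3]
gripper_width: 0.109
axis-in-tool [-49.37  -8.2   -0.42] F tool [ 9.92 -0.16 -0.62] t 13.8 0.10917154850585094
time: 14.05
position: [531.8, 76.5, 76.8]
orientation: [-0.057, -0.704, 0.705, 0.064]
wrist_force: [-6.9, 2.7, -1.9]
gripper_width: 0.107
axis-in-tool [-47.22  -7.64  -0.32] F tool [ 7.24  1.98 -1.5 ] t 14.05 0.10665877814994697
```

View pics/w10z.png

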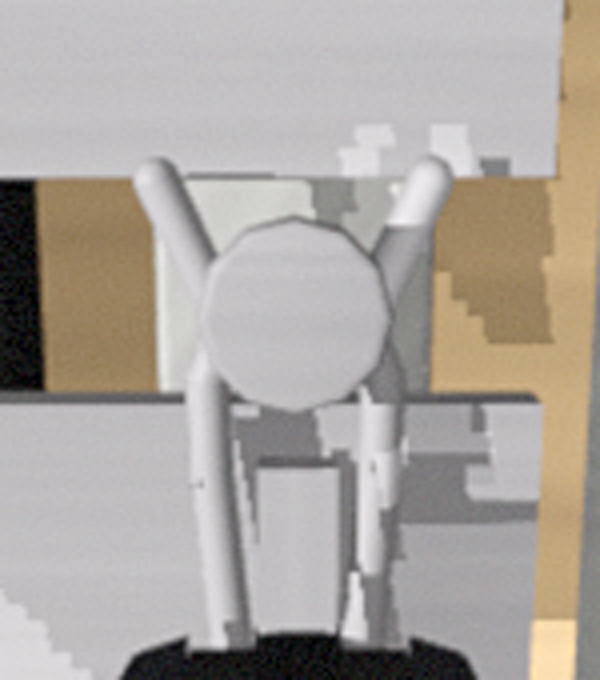

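```bash
python3 -m handwheel '[[[0,0,0],0],[[0,0,0],0]]'; python3 q.py
```

```text
time: 14.35
position: [533.3, 76.4, 77.1]
orientation: [-0.059, -0.704, 0.705, 0.064]
wrist_force: [-5.1, 2.4, -1.6]
gripper_width: 0.107
axis-in-tool [-45.74  -7.21  -0.18] F tool [ 5.48  1.64 -1.51] t 14.35 0.10697977178939141
```

```bash
python3 -m handwheel '[[[-0.1,0,0],0],[[-0.1,0,0],0]]'; python3 q.py; python3 -m handwheel '[[[-0.1,0,0],0],[[-0.1,0,0],0]]'; python3 q.py
```

```text
time: 14.6
position: [534.4, 76.2, 77.0]
orientation: [-0.059, -0.704, 0.705, 0.063]
wrist_force: [-5.6, 0.9, -3.3]
gripper_width: 0.105
axis-in-tool [-44.65  -7.27  -0.25] F tool [5.63 3.29 0.06] t 14.6 0.10492693182483939
time: 14.85
position: [536.1, 76.0, 77.2]
orientation: [-0.059, -0.704, 0.705, 0.063]
wrist_force: [-5.7, 1.9, 1.1]
gripper_width: 0.107
axis-in-tool [-42.96  -7.    -0.17] F tool [ 5.97 -1.11 -0.91] t 14.85 0.1065880347923325
```

```bash
python3 -m handwheel '[[[-0.1,0,0],0],[[-0.1,0,0],0]]'; python3 q.py
```

```text
time: 15.1
position: [541.2, 75.2, 78.1]
orientation: [0.063, 0.704, -0.704, -0.06]
wrist_force: [0.7, -0.1, -0.7]
gripper_width: 0.11
axis-in-tool [-37.87  -5.78  -0.06] F tool [-0.72  0.69  0.02] t 15.1 0.1098212287032682
```

```bash
python3 -m handwheel '[[[-0.1,0,0],0],[[-0.1,0,0],0]]'; python3 q.py; python3 -m handwheel '[[[-0.1,0,0],0],[[-0.1,0,0],0]]'; python3 q.py
```

```text
time: 15.35
position: [541.9, 74.9, 78.2]
orientation: [0.062, 0.704, -0.704, -0.061]
wrist_force: [0.4, 0.1, -1.3]
gripper_width: 0.109
axis-in-tool [-37.12  -5.71  -0.24] F tool [-0.4   1.25 -0.13] t 15.35 0.10885882153016888
time: 15.6
position: [541.9, 75.0, 78.0]
orientation: [-0.062, -0.704, 0.704, 0.061]
wrist_force: [-0.7, -0.5, -1.1]
gripper_width: 0.11
axis-in-tool [-37.05  -6.    -0.18] F tool [0.56 1.14 0.65] t 15.6 0.11015540910170679
```

```bash
python3 -m handwheel '[[[-0.1,0,0],0],[[-0.1,0,0],0]]'; python3 q.py; python3 -m handwheel '[[[-0.1,0,0],0],[[-0.1,0,0],0]]'; python3 q.py
```

```text
time: 15.85
position: [542.8, 74.8, 77.9]
orientation: [-0.061, -0.704, 0.704, 0.061]
wrist_force: [-1.2, 1.1, -1.9]
gripper_width: 0.109
axis-in-tool [-36.21  -6.08  -0.15] F tool [ 1.38  1.93 -0.82] t 15.85 0.10877542330229283
time: 16.1
position: [543.8, 74.7, 77.9]
orientation: [-0.061, -0.704, 0.704, 0.061]
wrist_force: [0.4, 0.3, -1.2]
gripper_width: 0.109
axis-in-tool [-35.21  -6.05  -0.12] F tool [-0.31  1.23 -0.32] t 16.1 0.10859210212582947
```

```bash
python3 -m handwheel '[[[-0.1,0,0],0],[[-0.1,0,0],0]]'; python3 q.py; python3 -m handwheel '[[[-0.1,0,0],0],[[-0.1,0,0],0]]'; python3 q.py
```

```text
time: 16.35
position: [544.0, 74.6, 77.9]
orientation: [-0.061, -0.704, 0.704, 0.062]
wrist_force: [-1.5, 0.4, -0.5]
gripper_width: 0.107
axis-in-tool [-34.94  -6.17  -0.15] F tool [ 1.55  0.51 -0.16] t 16.35 0.10736857890550337
time: 16.6
position: [544.2, 74.5, 77.8]
orientation: [-0.06, -0.704, 0.705, 0.062]
wrist_force: [-4.2, 0.9, 1.1]
gripper_width: 0.108
axis-in-tool [-34.78  -6.32  -0.2 ] F tool [ 4.3  -1.13 -0.13] t 16.6 0.10844382022216688
```

```bash
python3 -m handwheel '[[[-0.1,0,0],0],[[-0.1,0,0],0]]'; python3 q.py; python3 - <<'E'
from h import *
w=cam('wrist')
f=w['frame'];cv2.imwrite('pics/w11z.png',cv2.resize(f[90:260,200:350,::-1],None,fx=4,fy=4,interpolation=cv2.INTER_CUBIC))
E
```

```text
time: 16.85
position: [544.2, 74.5, 77.7]
orientation: [-0.06, -0.704, 0.705, 0.063]
wrist_force: [-6.3, 1.9, 1.9]
gripper_width: 0.106
axis-in-tool [-34.67  -6.5   -0.21] F tool [ 6.58 -1.91 -0.73] t 16.85 0.1064126308348378
```

View pics/w11z.png

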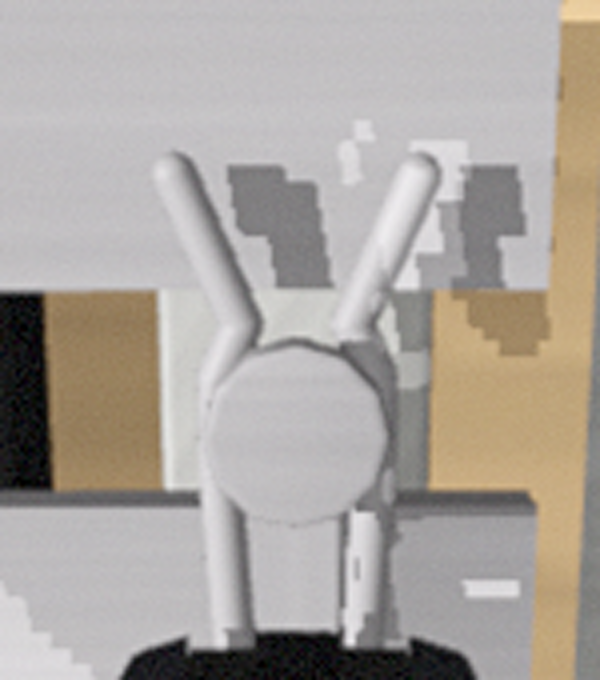

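```bash
python3 -m handwheel '[[[-0.1,0,0],0],[[-0.2,0,0],0],[[-0.2,0,0],0]]'; python3 q.py; python3 -m handwheel '[[[-0.1,0,0],0],[[-0.1,0,0],0]]'; python3 q.py
```

```text
time: 17.27
position: [544.4, 74.4, 77.5]
orientation: [-0.058, -0.704, 0.705, 0.064]
wrist_force: [-9.7, 2.7, 6.3]
gripper_width: 0.107
axis-in-tool [-34.51  -6.77  -0.26] F tool [10.12 -6.2  -1.  ] t 17.275 0.1070642482739108
time: 17.52
position: [544.4, 74.4, 77.5]
orientation: [-0.057, -0.704, 0.705, 0.065]
wrist_force: [-11.0, 2.5, 7.4]
gripper_width: 0.112
axis-in-tool [-34.47  -6.86  -0.23] F tool [11.33 -7.3  -0.54] t 17.525 0.11247205507648797
```

```bash
python3 -m handwheel '[[[-0.05,-0.1,0],0],[[-0.1,-0.15,0],0],[[-0.1,-0.15,0],0]]'; python3 q.py
```

```text
time: 17.9
position: [544.5, 74.4, 78.0]
orientation: [-0.056, -0.704, 0.705, 0.065]
wrist_force: [-10.4, 2.9, 0.0]
gripper_width: 0.109
axis-in-tool [-34.35  -6.41  -0.24] F tool [10.71  0.12 -1.03] t 17.9 0.10914267308638413
```

```bash
python3 -m handwheel '[[[-0.1,-0.03,0],0],[[-0.15,-0.04,0],0],[[-0.15,-0.04,0],0]]'; python3 q.py
```

```text
time: 18.27
position: [544.6, 74.3, 78.1]
orientation: [-0.055, -0.704, 0.705, 0.066]
wrist_force: [-11.4, 3.1, 0.4]
gripper_width: 0.11
axis-in-tool [-34.22  -6.41  -0.24] F tool [11.77 -0.22 -1.06] t 18.275 0.11044227487693135
```

```bash
python3 -m handwheel '[[[-0.1,-0.03,0],0],[[-0.15,-0.04,0],0],[[-0.15,-0.04,0],0]]'; python3 q.py;python3 -m handwheel '[[[0,0,0],0]]'; python3 q.py
```

```text
time: 18.65
position: [544.7, 74.3, 78.2]
orientation: [-0.054, -0.704, 0.705, 0.067]
wrist_force: [-13.5, 3.2, -0.3]
gripper_width: 0.11
axis-in-tool [-34.1   -6.39  -0.27] F tool [13.83  0.53 -0.83] t 18.65 0.10996927815534076
time: 18.77
position: [544.7, 74.3, 78.2]
orientation: [-0.054, -0.704, 0.705, 0.067]
wrist_force: [-13.3, 3.1, -0.5]
gripper_width: 0.111
axis-in-tool [-34.11  -6.42  -0.3 ] F tool [13.66  0.7  -0.73] t 18.775 0.11094951267028864
```

Now a step to about 16 N, held over half a second.

```bash
python3 -m handwheel '[[[-0.1,-0.02,0],0],[[-0.15,-0.03,0],0],[[-0.15,-0.03,0],0]]'; python3 q.py;python3 -m handwheel '[[[0,0,0],0],[[0,0,0],0],[[0,0,0],0]]'; python3 q.py;python3 -m handwheel '[[[0,0,0],0],[[0,0,0],0],[[0,0,0],0]]'; python3 q.py
```

```text
time: 19.15
position: [544.8, 74.2, 78.3]
orientation: [-0.053, -0.704, 0.705, 0.068]
wrist_force: [-15.4, 3.6, 0.2]
gripper_width: 0.11
axis-in-tool [-34.    -6.43  -0.3 ] F tool [15.83  0.12 -0.95] t 19.15 0.10965363227911411
time: 19.52
position: [544.8, 74.3, 78.3]
orientation: [-0.053, -0.704, 0.705, 0.068]
wrist_force: [-15.0, 4.5, 0.5]
gripper_width: 0.109
axis-in-tool [-34.02  -6.42  -0.25] F tool [15.56 -0.16 -1.92] t 19.525 0.10860635104431975
time: 19.9
position: [544.8, 74.2, 78.3]
orientation: [-0.053, -0.704, 0.705, 0.068]
wrist_force: [-16.0, 3.9, 0.8]
gripper_width: 0.108
axis-in-tool [-34.01  -6.41  -0.29] F tool [16.42 -0.51 -1.15] t 19.9 0.10832090083039461
```

```bash
python3 -m handwheel '[[[0.2,0.05,0],0],[[0.4,0.1,0],0],[[0.6,0.15,0],0],[[0.8,0.2,0],0],[[0.8,0.2,0],0]]'; python3 q.py
```

```text
time: 20.52
position: [544.3, 74.5, 77.8]
orientation: [-0.059, -0.704, 0.705, 0.063]
wrist_force: [-5.9, 2.0, -1.2]
gripper_width: 0.109
axis-in-tool [-34.62  -6.43  -0.23] F tool [ 6.2   1.2  -0.98] t 20.525 0.10893505269715062
```

```bash
python3 -m handwheel '[[[0.15,0.1,0],0],[[0.25,0.2,0],0],[[0.25,0.25,0],0],[[0.25,0.3,0],0],[[0.25,0.3,0],0]]'; python3 q.py
```

```text
time: 21.15
position: [544.1, 74.5, 75.4]
orientation: [-0.061, -0.704, 0.705, 0.062]
wrist_force: [-5.1, 0.5, 1.7]
gripper_width: 0.107
axis-in-tool [-34.79  -8.61  -0.22] F tool [ 5.11 -1.69  0.35] t 21.15 0.10699122176033579
```

```bash
python3 -m handwheel '[[[0.1,0.05,0],0],[[0.2,0.1,0],0],[[0.2,0.1,0],0]]'; python3 q.py
```

```text
time: 21.52
position: [543.9, 74.7, 74.6]
orientation: [0.062, 0.704, -0.704, -0.061]
wrist_force: [-0.5, 0.0, -1.0]
gripper_width: 0.107
axis-in-tool [-35.06  -9.27  -0.1 ] F tool [0.52 0.96 0.06] t 21.525 0.10701696439075165
```

```bash
python3 -m handwheel '[[[0,0,0],0],[[0,0,0],0],[[0,0,0],0],[[0,0,0],0]]' 0.6; python3 q.py; python3 - <<'E'
from h import *
w=cam('wrist','w12.png')
E
```

```text
time: 22.02
position: [542.8, 74.9, 74.6]
orientation: [0.062, 0.704, -0.704, -0.061]
wrist_force: [-0.3, 0.1, 0.4]
gripper_width: 0.399
axis-in-tool [-36.17  -9.42  -0.1 ] F tool [ 0.33 -0.38 -0.08] t 22.025 0.3992240485006606
```

View pics/w12.png

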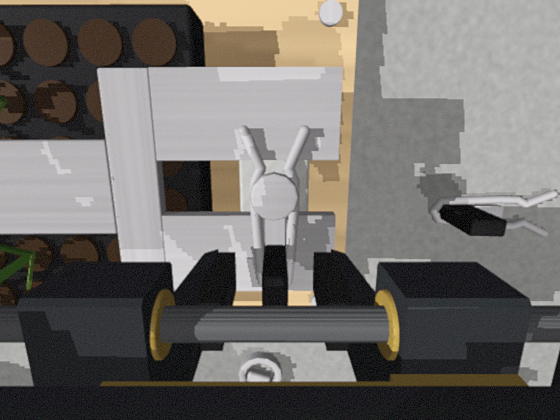

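Fingers have opened clear of the grip; the clip stays on the pin with its bulges past the head at (273,195). Lifting straight up.

```bash
python3 -m handwheel '[[[0,-1.5,0],0],[[0,-4,0],0],[[0,-8,0],0],[[0,-12,0],0],[[2,-14,0],0],[[6,-15,0],0],[[8,-15,0],0],[[8,-15,0],0],[[8,-15,0],0]]'; python3 - <<'E'
from h import *
w=cam('wrist','w13.png');c=cam('scene','s13.png');d=cam('side','d13.png')
f=c['frame'][:,:,::-1]; cv2.imwrite('pics/sE.png',cv2.resize(f[160:310,225:425],None,fx=4,fy=4,interpolation=cv2.INTER_CUBIC))
E
```

```text
time: 23.2
position: [465.2, 88.7, 225.1]
orientation: [0.062, 0.705, -0.704, -0.061]
wrist_force: [0.6, 0.0, -0.9]
gripper_width: 0.399
```

View pics/w13.png

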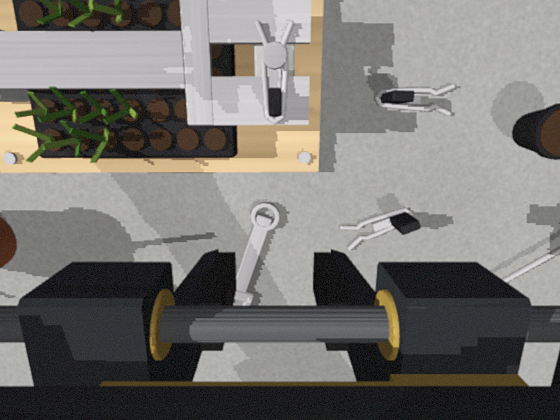

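View pics/sE.png

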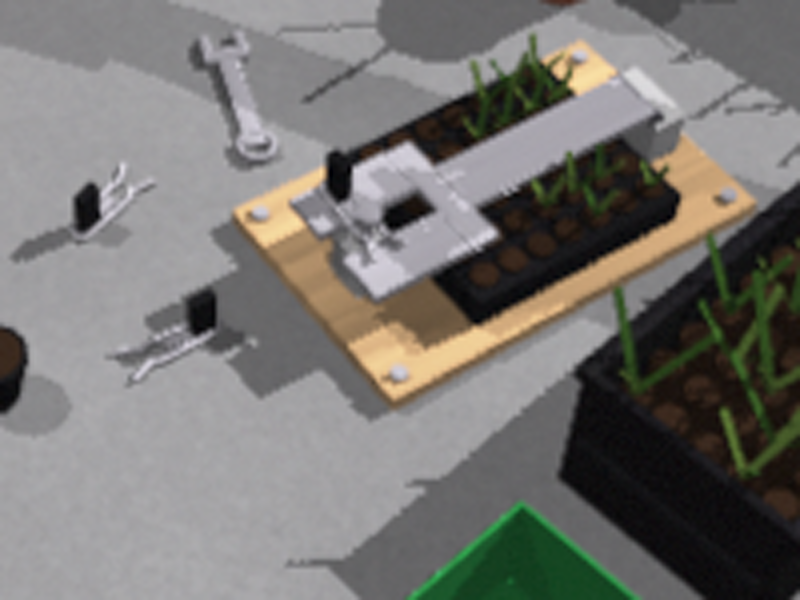

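View pics/s13.png

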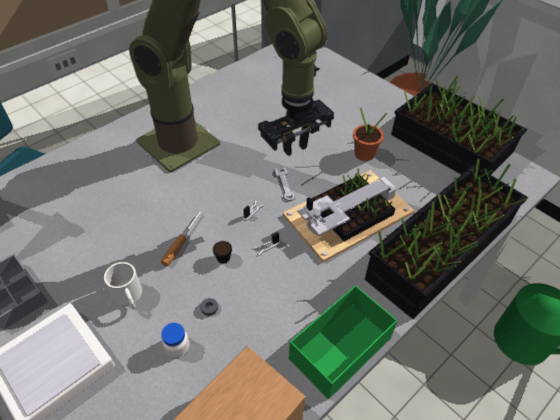

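```bash
python3 - <<'E'
from h import *
w=cam('wrist');f=w['frame'];cv2.imwrite('pics/w14z.png',cv2.resize(f[10:130,215:335,::-1],None,fx=5,fy=5,interpolation=cv2.INTER_CUBIC))
E
```

```text
(no output)
```

View pics/w14z.png

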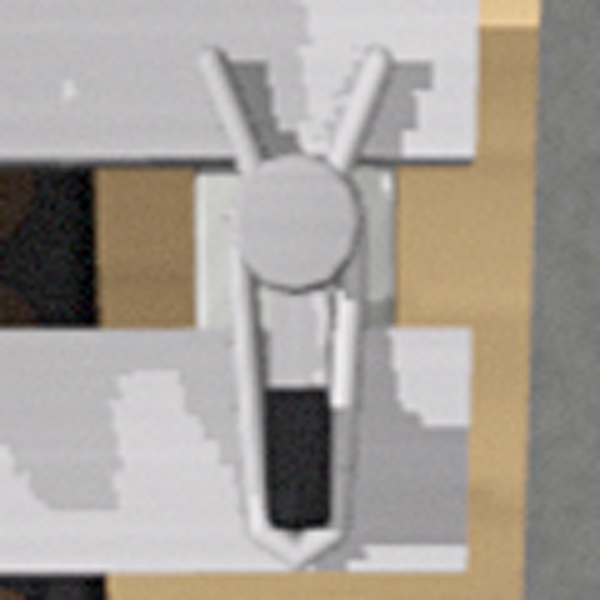

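```bash
python3 - <<'E'
from h import *
np.set_printoptions(precision=2,suppress=True)
w=cam('wrist');Z=lambda x,y:(215+(x-2)/5,10+(y-2)/5)
H=onz(w,*Z(298,220),84);t=(onz(w,*Z(210,50),68)+onz(w,*Z(382,50),68))/2
e=t-H;print('pin',H,'tip dist (want ~25)',np.linalg.norm(e[:2]),'yaw',np.arctan2(e[1],e[0]))
s=robot.sense();print(s['time'],s['wrist_force'])
robot.sign_off()
E
```

```text
pin [578.27  68.61  84.  ] tip dist (want ~25) 27.46740869280161 yaw -0.16311756461004231
23.45 [-1.07  0.25 -0.1 ]
the job is handed in; nothing more can be done
```

I lowered the bar onto its stop, so the fork now sits over the pin. I then took the farthest of the three clips and pushed it onto the pin from the jig's -x side. I handed the job in at about 23.5 s.

- **Bar:** closed fingers pressed it down to a top-face height of 64.2 mm at about 28 N. Later pictures show it still down.
- **Snap-in:** the push rose to about 10 N at the bulges, then fell to about 0 once the clip was past them.
- **Back of the clip:** I built the push up to 15.5–16.5 N and held it for about 0.75 s. The highest reading on that push was about 16.4 N. On the way up the wrist also felt 7 N vertically, which I relieved by raising the tool slightly.
- **Release:** I eased the force back to about 0, lowered the clip towards the bar, opened the fingers and withdrew. The arm touches nothing.

**Last checks:** the pictures show the bulges past the shank, the clip lying flat under the head, and the other things where they were; I did not measure those.

The camera puts the clip's tips 27.5 mm from the pin axis, against 25 mm nominal. That is about 2.5 mm off, within the 3 mm allowed but close to it, and part of it is measuring error: the same tip estimate read about 1 mm long before insertion, and the calibration is only good to about 2 mm.

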